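# Spin the revolving sauce tray and brake it at the serving pointer

## Task

Check that the buffet's revolving sauce tray runs freely: with the outside of a finger, flick its upright peg so that the tray spins anticlockwise (seen from above) on its own, and let the peg go past the steel pointer on the stand at least once, still turning. Then, on a later pass, brake the tray with a fingertip so that it stops in one go with the peg at the pointer, and take the hand away leaving it at rest there. Do not pinch the peg, and leave the food and the bowl standing around alone.

Things in the scene. Friction and masses are not known exactly. Their poses are not given: they have to be found in the camera images.
- stand: fixed steel foot under the tray; origin on the table (z = 0) on the turning axis; x axis points level from there to the pointer (direction differs each time). Pointer: steel bracket just outside the rim with a flat diamond-shaped plate, 40 mm corner to corner, one corner pointing inwards at the tray (152 to 192 mm from the axis, upper face 58 mm above the table).
- spindle (a joint): angle of the tray about the vertical, rad; grows anticlockwise seen from above and counts on over full turns, no stops. Peg in line with pointer at 0, 6.283, 12.566, ... Starts at rest between 0.6 and 1.7. On a ball bearing: slows by some 0.07 to 0.13 rad/s each second (from 1.5 rad/s about two turns, 20 s; from 2 rad/s three to four turns); a fingertip pressed on with a few N stops it at once.
- tray: round wooden tray, 280 mm diameter, 16 mm thick, top face 46 mm above the table; origin on the turning axis, 28 mm above the table; x axis points to the peg. Three fixed white lidded pots (58 mm diameter, 53 mm from the axis at 60, 180, 300 degrees from the peg, 43 mm tall with knob) leave a bare band from 85 mm out to the rim at 140 mm. About 1.1 kg, 0.01 kg m2.
- peg (a point): centre (half-way up) of the upright steel peg on the tray, 16 mm diameter, 35 mm tall, 115 mm from the turning axis, 63.5 mm above the table; it is the tray's mark and the only thing on the bare band.
- index (a point): fixed point in the air where the peg's centre is when the peg stands exactly at the pointer: on the line from the turning axis to the pointer, 115 mm from the axis, 63.5 mm above the table.
- wrap_mid (a point): bystander: filled wrap in a golden paper cone, 58 mm diameter, 115 mm tall, loose; this point is 55 mm above its foot.
- muffin_mid (a point): bystander: chocolate muffin in a paper case, 70 mm diameter, 61 mm tall, loose; this point is 30 mm above its foot.
- bowl_mid (a point): bystander: white bowl, 110 mm diameter, 50 mm tall, loose; this point is 25 mm above its foot.

How it is judged:
By the outcome, as a careful person would: the job done as asked, in the order asked, and still so for the second after the job is handed in, with the robot touching nothing.
It also fails if it takes over 72 s, if anything falls off the work surface, if the arm or the gripper's body presses on something with over 40 N, if the wrist force passes 120 N, or if a joint passes its speed limit or range.

## Robot

A 6-joint arm with a two-finger parallel gripper is mounted at the origin on the work surface. World frame = base frame: x ahead of the robot, y to its left, z up, the work surface at z = 0. Lengths are in m, angles in rad, forces in N, time in s.
With the tool pointing down it reaches from about 0.35 to 0.85 m from the base axis. Payload 8.1 kg.
Tool frame: the origin (TCP) lies at the very end of the fingers, on their centre line; the grasp point (between the pads) lies 19 mm behind it; x points along the fingers, y is the direction in which the jaws open and shut, and the axes are right-handed (so a half turn about x gives the same grasp; the last joint's range is limited). The gripper opens to 93 mm and grips with 3 to 60 N. Pads are 15 mm wide; open, the fingers measure 128 mm over their backs; the gripper's body (75 mm by 188 mm) begins 65 mm behind the grasp point.
Start: joints at [-0.085, 0.13, 1.488, -0, 1.523, -0.085], TCP at [0.6, 0, 0.187] pointing down, gripper open.
Joint ranges: [-2.96, 2.96], [-0.89, 2.26], [0.02, 2.5], [-1.34, 4.48], [0, 2.73], [-2.66, 2.66]. Speed limits (rad/s): [2.39, 2.39, 2.79, 3.14, 3.14, 3.14].

## Interface

Orientations are given as a rotation vector (axis times angle).
In Python, from plant import * gives the robot as it stands. The module is installed in compiled form; this text tells all that it offers.
- The arm moves only by the tool apply_moves, never from a script. Its argument "series" is a list of rows, each an object with "jaw": the gripper's target within -1 to 1 (shut at 1, half-way at 0, fully open at -1); "linear": the shift along the tool's x, y, z normalised to -1 to 1, where 1 is 0.6 m, a list of three; "roll": the turn about the tool's x normalised to -1 to 1, where 1 is 30 degrees. A call has 1 to 20 rows; each row is the pose to reach, as a shift and turn from the pose measured when the call began, along the tool's axes at that moment; what a row does not reach only later rows make up. A row lasts 1/8 s, in which the tool goes at most 62.5 mm and 10.7 degrees, less where a joint would pass 70% of its speed; a pose out of reach is approached as far as the arm can. A call with a number of a shift or a turn outside -1 to 1 is refused whole. A call with a gripper value outside its range is refused whole. The fingers move at their own pace and stop on an object; "force" is the grip in N (left out, the last holds). Time passes only in rows, so rows that repeat a pose let the fingers close. It gives the time, the measured TCP pose, the force and the opening at its end, in the units of the state.
- read_state(): the state, without advancing time (a new reading comes with each control period).
- read_camera(name): name is "scene" or "side" or "wrist"; returns a dict with "pixels" (420x560x3 uint8, blue, green, red), "intrinsics" (3x3 intrinsics, pixels), "rvec" (rotation vector, rad) and "tvec" (3), from world to camera coordinates, as OpenCV has them; the wrist camera has in their place "tool_from_camera" (4x4, takes a point from camera to tool coordinates, whose origin is the TCP and whose axes are the tool frame's). Camera axes: x right, y down, z forward; pixel columns grow to the right and rows downward; lengths in m; the calibration is good to about 2 mm. A picture is of the moment at which its call begins: read the wrist's pose just before it. There is no depth.
- close_job(): hands the job in, once; it reports no verdict.
The state is a dict: "t": time; "q": joint angles; "dq": joint speeds; "joint_torque": joint torques, N m; "tool_pos": TCP position; "orientation": TCP orientation; "force": force on the tool from outside, world axes, zero at the start; "wrist_torque": the same for the moment, N m; "opening": finger opening in m.
Only numpy, scipy, OpenCV 4.12 (cv2) and the standard library are available. Lean on these libraries where they do the work, as an engineer would, in place of code of your own. Each camera call takes 0.05 s, during which the arm holds its last target. There are 200 camera calls.

## Working session

There is one attempt and no reset: what is moved stays moved. The work goes in short steps, Python scripts to look and compute and a tool call to move; the robot and the scene stay as the last step left them, time stands still between calls to the robot, and variables do not carry over. Pictures are saved under pics/ and viewed, about 8 in all and at most 12, crops included, and the job is handed in when it is done.

Besides the shell and the picture viewer there is one more tool, called after ">>>" as name(argument=value, ...), one argument or row to a line, values as JSON. apply_moves: Moves the arm, as the interface text tells. Its arguments: {"type":"object","properties":{"series":{"type":"array"},"force":{"type":"number"}},"required":["series"]}

```bash
mkdir -p pics; cat > h.py <<'E'
from plant import *
import numpy as np, cv2
def cam(name):
    c=read_camera(name); s=None
    K=np.array(c["intrinsics"],float)
    if "rvec" in c:
        R=cv2.Rodrigues(np.array(c["rvec"],float))[0]; t=np.array(c["tvec"],float).ravel()
        Rw=R.T; o=-R.T@t
    else:
        s=read_state(); Rt=cv2.Rodrigues(np.array(s["orientation"],float))[0]; T=np.array(c["tool_from_camera"])
        Rw=Rt@T[:3,:3]; o=Rt@T[:3,3]+np.array(s["tool_pos"])
    return np.array(c["pixels"]),K,Rw,o
def onz(K,Rw,o,uv,z):
    uv=np.atleast_2d(np.array(uv,float)); d=np.c_[uv,np.ones(len(uv))]@np.linalg.inv(K).T@Rw.T
    return o+d*((z-o[2])/d[:,2])[:,None]
def proj(K,Rw,o,p):
    q=(np.atleast_2d(p)-o)@Rw; q=q@K.T; return q[:,:2]/q[:,2:]
E
python3 - <<'E'
from h import *
s=read_state(); print({k:np.round(v,3).tolist() for k,v in s.items()})
print(cv2.Rodrigues(np.array(s["orientation"],float))[0].round(3))
for n in ["scene","side","wrist"]:
    im,K,R,o=cam(n); cv2.imwrite(f"pics/{n}0.png",im); print(n,o.round(3),R[:,2].round(2))
E
```

```text
{'t': 0.0, 'q': [-0.085, 0.131, 1.489, -0.0, 1.523, -0.085], 'dq': [0.0, -0.002, -0.001, 0.0, -0.001, 0.002], 'joint_torque': [-0.002, -55.985, -49.176, 0.077, 0.036, -0.0], 'tool_pos': [0.599, 0.0, 0.186], 'orientation': [1.208, 1.211, -1.211], 'force': [1.178, -0.826, 0.119], 'wrist_torque': [-0.034, 0.038, 0.066], 'opening': 0.093}
[[-0.002  1.    -0.   ]
 [ 0.    -0.    -1.   ]
 [-1.    -0.002 -0.   ]]
scene [1.168 0.454 0.815] [-0.59 -0.38 -0.71]
side [0.477 0.643 0.756] [ 0.11 -0.66 -0.75]
wrist [0.601 0.086 0.384] [-0.   -0.3  -0.95]
```

View pics/scene0.png

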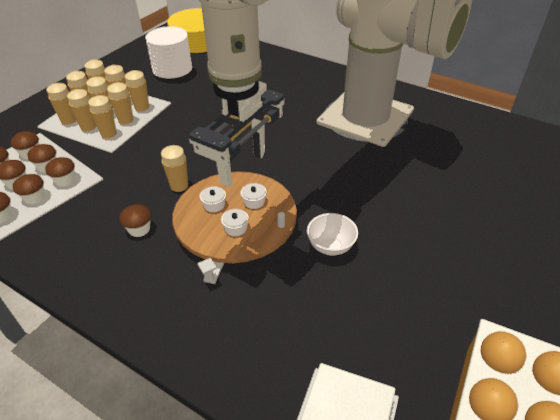

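View pics/side0.png

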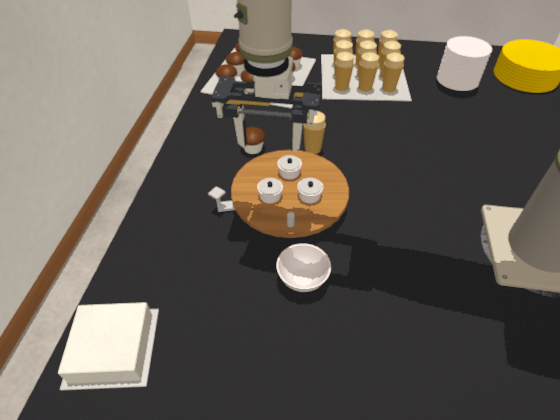

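The scene view shows the tray at about (235,215), the peg at (281,218) and the pointer at (210,268). The bowl is at (332,235), the wrap at (175,168) and the muffin at (136,220). The side view has the tray at (290,190), the peg at (291,219) and the pointer plate at (217,193).

```bash
python3 - <<'E'
from h import *
for n in ["scene","side"]:
    im,K,R,o=cam(n); hsv=cv2.cvtColor(im,cv2.COLOR_BGR2HSV)
    m=((hsv[...,0]>5)&(hsv[...,0]<20)&(hsv[...,1]>110)&(hsv[...,2]>70)).astype(np.uint8)
    c0=(235,215) if n=="scene" else (290,190)
    w=np.zeros_like(m); cv2.circle(w,c0,75,1,-1); m*=w
    k,l,st,ce=cv2.connectedComponentsWithStats(m); i=1+st[1:,4].argmax()
    c=max(cv2.findContours((l==i).astype(np.uint8),0,1)[0],key=len)
    hull=cv2.convexHull(c)[:,0]
    P=onz(K,R,o,hull,0.046)[:,:2]
    # algebraic circle fit, robust: iterate, dropping inliers inward (hull includes side wall lower edge)
    A=np.c_[2*P,np.ones(len(P))]
    keep=np.ones(len(P),bool)
    for _ in range(5):
        x=np.linalg.lstsq(A[keep],(P[keep]**2).sum(1),rcond=None)[0]; r=np.sqrt(x[2]+x[:2]@x[:2])
        e=np.linalg.norm(P-x[:2],axis=1)-r; keep=abs(e)<max(.003,1.5*abs(e[keep]).std())
    print(n,"tray",x[:2].round(4),r.round(4),keep.sum(),len(P), "ell",[onz(K,R,o,[cv2.fitEllipse(hull)[0]],0.046).round(4)])
    guess=dict(scene=dict(peg=(281,213),ptr=(207,266),bowl=(332,235),wrap=(177,188),muf=(138,232)),side=dict(peg=(291,214),ptr=(217,193),bowl=(304,268),wrap=(314,150),muf=(253,150)))[n]
    z=dict(peg=.081,ptr=.058,bowl=.025,wrap=0,muf=0)
    for a,b in guess.items(): print(a,onz(K,R,o,[b],z[a]).round(3))
    x0,y0=c0; crop=im[y0-90:y0+90,x0-110:x0+130]; cv2.imwrite(f"pics/{n}c.png",cv2.resize(crop,None,fx=3.3,fy=3.3,interpolation=cv2.INTER_CUBIC))
a,b=[cv2.imread(f"pics/{n}c.png") for n in ["scene","side"]]
cv2.imwrite("pics/both.png",cv2.resize(np.vstack([a,b])[:, :],(400*2//1,1188))[:1188]) 
E
```

```text
scene tray [ 0.5718 -0.0813] 0.1648 14 42 ell [array([[ 0.5704, -0.0749,  0.046 ]])]
peg [[0.543 0.053 0.081]]
ptr [[ 0.729 -0.005  0.058]]
bowl [[0.495 0.155 0.025]]
wrap [[ 0.536 -0.261  0.   ]]
muf [[ 0.699 -0.238  0.   ]]
side tray [ 0.5629 -0.0501] 0.138 22 31 ell [array([[ 0.5577, -0.0837,  0.046 ]])]
peg [[0.546 0.051 0.081]]
ptr [[ 0.726 -0.008  0.058]]
bowl [[0.505 0.146 0.025]]
wrap [[ 0.523 -0.262  0.   ]]
muf [[ 0.689 -0.238  0.   ]]
```

View pics/scenec.png

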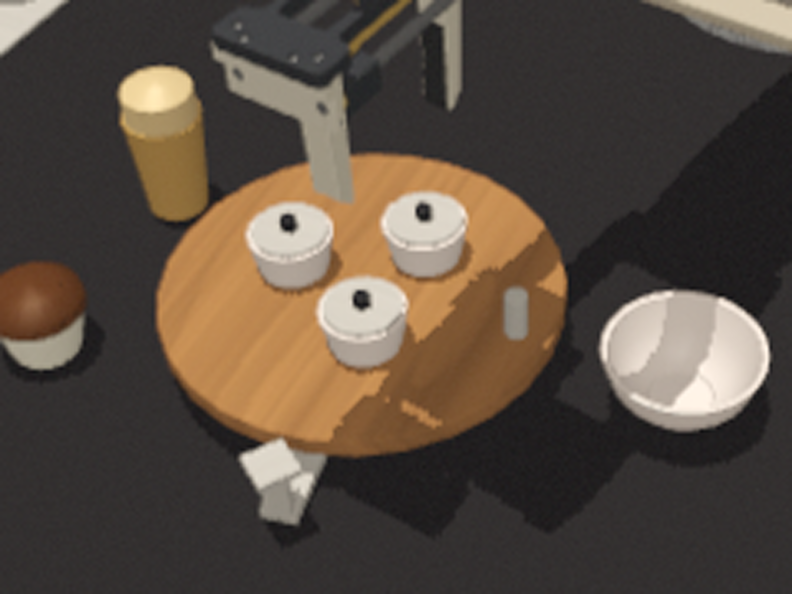

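View pics/sidec.png

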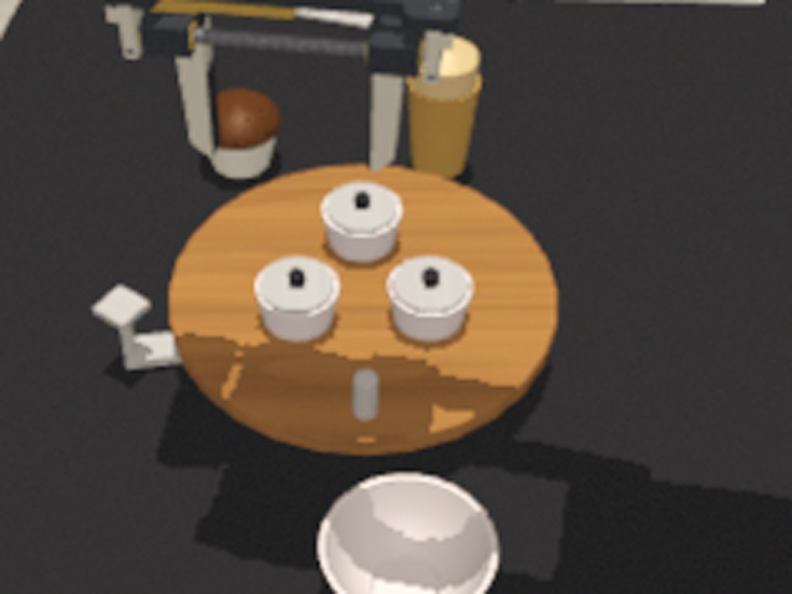

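The crops show all three pot knobs, the peg top and the pointer plate clearly, so I'll triangulate these across the two views. In the scene crop the knobs are at (289,222), (424,211) and (361,299), the peg top at (516,292) and the plate at (270,463). In the side crop the knobs are at (362,200), (297,277) and (431,277), the peg top at (365,374) and the plate at (121,306).

```bash
python3 - <<'E'
from h import *
C={n:cam(n) for n in ["scene","side"]}
off=dict(scene=(125,125),side=(180,100))
# order knobs: muffin-side/far..., match by position
pts=dict(scene=dict(ka=(424,211),kb=(289,222),kc=(361,299),peg=(516,292),plate=(270,463),bowl=(685,330)),
         side=dict(ka=(431,277),kb=(362,200),kc=(297,277),peg=(365,374),plate=(121,306),bowl=(408,520)))
W={}
for k in pts["scene"]:
    A=np.zeros((3,3));b=np.zeros(3)
    for n in C:
        im,K,R,o=C[n]; uv=np.array(pts[n][k])/3.3+off[n]
        d=R@np.linalg.inv(K)@np.r_[uv,1]; d/=np.linalg.norm(d); M=np.eye(3)-np.outer(d,d); A+=M;b+=M@o
    W[k]=np.linalg.solve(A,b); print(k,W[k].round(4))
c=np.mean([W[k] for k in("ka","kb","kc")],0); print("axis",c)
for k in W: v=W[k]-c; print(k,np.hypot(*v[:2]).round(4),np.degrees(np.arctan2(v[1],v[0])).round(1))
E
```

```text
ka [ 0.5138 -0.0393  0.0856]
kb [ 0.571  -0.1103  0.086 ]
kc [ 0.6044 -0.0262  0.0851]
peg [0.5465 0.055  0.0852]
plate [ 0.7268 -0.0077  0.0578]
bowl [0.5071 0.1572 0.0725]
axis [ 0.56308074 -0.05860359  0.08558392]
ka 0.053 158.6
kb 0.0523 -81.2
kc 0.0525 38.0
peg 0.1148 98.3
plate 0.1714 17.3
bowl 0.223 104.5
```

>>> apply_moves(
  series=[
    {"jaw": 1, "linear": [0, -0.0233, -0.05], "roll": 0},
    {"jaw": 1, "linear": [0, -0.0233, -0.0925], "roll": 0},
    {"jaw": 1, "linear": [0, -0.0233, -0.0925], "roll": 0},
    {"jaw": 1, "linear": [0, -0.0233, -0.0925], "roll": 0},
    {"jaw": 1, "linear": [0, -0.0233, -0.0925], "roll": 0},
    {"jaw": 1, "linear": [0, -0.0233, -0.0925], "roll": 0},
    {"jaw": 1, "linear": [0.06, -0.0233, -0.0925], "roll": 0},
    {"jaw": 1, "linear": [0.12, -0.0233, -0.0925], "roll": 0},
    {"jaw": 1, "linear": [0.18, -0.0233, -0.0925], "roll": 0},
    {"jaw": 1, "linear": [0.213, -0.0233, -0.0925], "roll": 0},
    {"jaw": 1, "linear": [0.213, -0.0233, -0.0925], "roll": 0},
    {"jaw": 1, "linear": [0.213, -0.0233, -0.0925], "roll": 0},
  ],
)

```text
t: 1.85
tool_pos: [0.5871, 0.0555, 0.0604]
orientation: [1.21, 1.208, -1.208]
force: [-0.3, -0.0, 0.4]
opening: 0.0004
```

```bash
python3 - <<'E'
from h import *
s=read_state(); print({k:np.round(s[k],4).tolist() for k in ("t","tool_pos","force","opening")})
im,K,R,o=cam("scene"); a=cv2.resize(im[150:290,160:370],(800,533),interpolation=cv2.INTER_CUBIC); cv2.imwrite("pics/pre.png",a)
E
```

```text
{'t': 1.85, 'tool_pos': [0.5871, 0.0555, 0.0604], 'force': [-0.3359, -0.0392, 0.3917], 'opening': 0.0004}
```

View pics/pre.png

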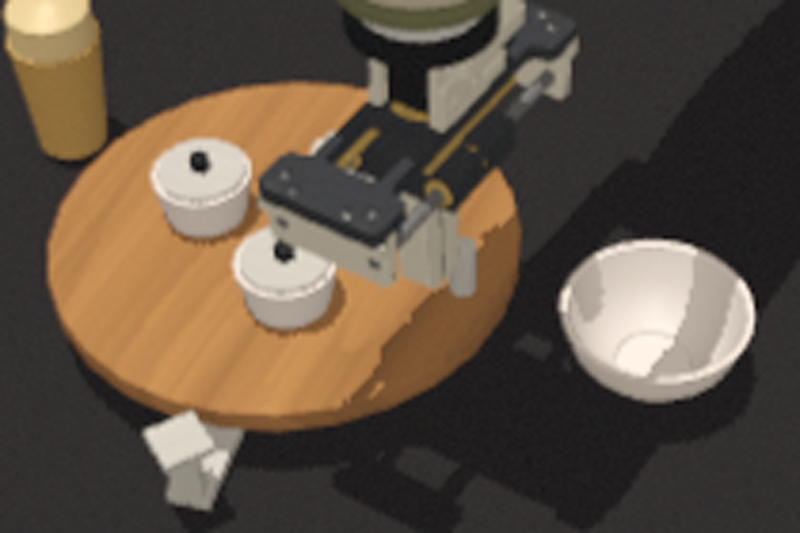

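Finger back is about 15 mm from the peg and everything is clear. Flicking now, then lifting and moving over the +y rim.

>>> apply_moves(
  series=[
    {"jaw": 1, "linear": [0, -0.0133, 0], "roll": 0},
    {"jaw": 1, "linear": [0, -0.03, 0.0017], "roll": 0},
    {"jaw": 1, "linear": [0, -0.0633, 0.01], "roll": 0},
    {"jaw": 1, "linear": [0, -0.1033, 0.0283], "roll": 0},
    {"jaw": 1, "linear": [0, -0.097, 0.0283], "roll": 0},
    {"jaw": 1, "linear": [-0.06, -0.09, 0.02], "roll": 0},
    {"jaw": 1, "linear": [-0.1, -0.06, -0.01], "roll": 0},
    {"jaw": 1, "linear": [-0.1, -0.04, -0.0367], "roll": 0},
    {"jaw": 1, "linear": [-0.1, -0.04, -0.0367], "roll": 0},
  ],
)

```text
t: 3.02
tool_pos: [0.5643, 0.0785, 0.1213]
orientation: [1.21, 1.207, -1.205]
force: [-0.6, 0.6, -0.6]
opening: 0.0005
```

```bash
cat > track.py <<'E'
from h import *
C=np.array([0.563,-0.0586]); P0=np.radians(17.3)
def peg(name="scene"):
    t=read_state()["t"]; im,K,R,o=cam(name); hsv=cv2.cvtColor(im,cv2.COLOR_BGR2HSV).astype(int)
    th=np.radians(np.arange(0,360,1.0)); best=None
    # grey (low saturation) score along a ring at mid-peg and upper-peg height
    sc=np.zeros(360)
    for z in (.052,.058,.064,.07,.076):
      for r in (.111,.115,.119):
        uv=proj(K,R,o,np.c_[C[0]+r*np.cos(th),C[1]+r*np.sin(th),np.full(360,z)]).round().astype(int)
        px=hsv[uv[:,1],uv[:,0]]; sc+=(px[:,1]<90)&(px[:,2]>40)&(px[:,2]<190)
    return t,im,sc
E
python3 - <<'E'
from track import *
print(read_state()["tool_pos"])
t,im,sc=peg(); print(t,[(i,int(v)) for i,v in enumerate(sc) if v>=9]); cv2.imwrite("pics/f1.png",cv2.resize(im[150:290,160:370],(800,533),interpolation=cv2.INTER_CUBIC))
t,im2,sc=peg(); print(t,[(i,int(v)) for i,v in enumerate(sc) if v>=9])
E
```

```text
[0.56425855 0.07852004 0.12132914]
3.025 [(94, 14), (95, 15), (96, 15), (97, 14), (98, 13), (99, 12), (100, 11), (101, 10), (102, 10), (134, 10), (135, 11), (136, 11), (137, 12), (138, 14), (139, 13), (140, 14), (141, 14), (142, 15), (143, 15), (144, 15), (145, 15), (146, 15), (147, 15), (148, 15), (149, 15), (150, 15), (151, 15), (152, 15), (153, 15), (154, 15), (155, 15), (156, 15), (157, 14), (158, 14), (159, 15), (160, 14), (161, 14), (162, 14), (163, 14), (164, 15), (165, 14), (166, 15), (167, 14), (168, 14), (169, 13), (170, 14), (171, 14), (172, 15), (173, 14), (174, 15), (175, 14), (176, 14), (177, 14), (178, 14), (179, 15), (180, 15), (181, 14), (182, 13), (183, 13), (184, 13), (185, 14), (186, 14), (187, 15), (188, 14), (189, 14), (190, 15), (191, 15), (192, 15), (193, 14), (194, 14), (195, 14), (196, 15), (197, 15), (198, 15), (199, 14), (200, 12), (201, 12), (202, 14), (203, 15), (204, 14), (205, 14), (206, 10)]
3.075 [(94, 14), (95, 15), (96, 15), (97, 14), (98, 13), (99, 12), (100, 11), (101, 10), (102, 10), (134, 10), (135, 10), (136, 11), (137, 12), (138, 13), (139, 13), (140, 14), (141, 14), (142, 15), (143, 15), (144, 15), (145, 15), (146, 15), (147, 15), (148, 15), (149, 15), (150, 15), (151, 15), (152, 15), (153, 15), (154, 15), (155, 15), (156, 15), (157, 15), (158, 15), (159, 15), (160, 15), (161, 15), (162, 15), (163, 14), (164, 14), (165, 15), (166, 14), (167, 15), (168, 15), (169, 15), (170, 14), (171, 15), (172, 14), (173, 13), (174, 14), (175, 13), (176, 13), (177, 13), (178, 15), (179, 13), (180, 13), (181, 14), (182, 14), (183, 14), (184, 13), (185, 14), (186, 13), (187, 14), (188, 14), (189, 14), (190, 15), (191, 15), (192, 15), (193, 15), (194, 14), (195, 13), (196, 14), (197, 14), (198, 15), (199, 14), (200, 13), (201, 14), (202, 13), (203, 12), (204, 12), (205, 13), (206, 9)]
```

View pics/f1.png

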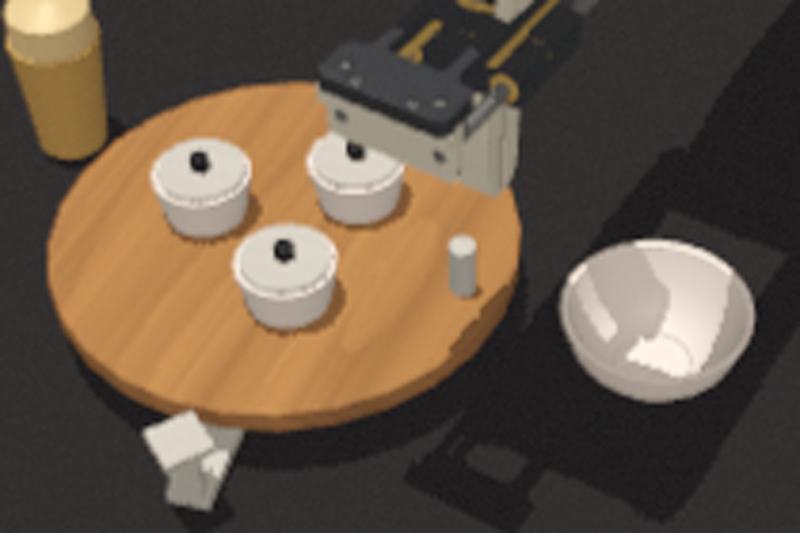

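The tray has not moved: the peg is still at about (462,265) in the crop, roughly 97°. I'll check the projected finger geometry in the picture taken before the flick.

```bash
python3 - <<'E'
from h import *
im,K,R,o=cam("scene")
f=lambda p:((proj(K,R,o,p)-[160,150])*800/210).round(0).tolist()
a=cv2.imread("pics/pre.png")
T=np.array([0.5871,0.0555,0.0604])
for sx in(-1,1):
  for sy in(-1,1): print(sx,sy,f(T+[sx*.0175,sy*.0075,0]))
print("tcp",f(T),"peg top/bottom",f([.5464,.0552,.081]),f([.5464,.0552,.046]))
s=read_state(); print(s["tool_pos"]); print("tcp now",f(np.array(s["tool_pos"])))
for p in(f(T)+f([.5464,.0552,.081])+f([.5464,.0552,.046])+[q for sx in(-1,1) for sy in (-1,1) for q in f(T+[sx*.0175,sy*.0075,0])]): cv2.circle(a,(int(p[0]),int(p[1])),3,(0,0,255),-1)
b=cv2.imread("pics/f1.png"); p=f(np.array([.5643,.0785,.1213]))[0]; cv2.circle(b,(int(p[0]),int(p[1])),3,(0,0,255),-1)
cv2.imwrite("pics/dbg.png",np.hstack([a[130:380,200:600],b[0:250,250:650]]))
E
```

```text
-1 -1 [[429.0, 291.0]]
-1 1 [[452.0, 301.0]]
1 -1 [[395.0, 330.0]]
1 1 [[417.0, 340.0]]
tcp [[423.0, 315.0]] peg top/bottom [[462.0, 245.0]] [[462.0, 288.0]]
[0.56258514 0.07719055 0.12011366]
tcp now [[480.0, 226.0]]
```

View pics/dbg.png

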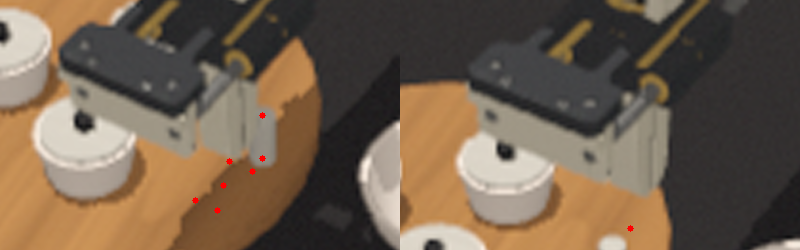

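Projected fingertips fall about 20 mm beyond the visible tips, so I'll compare against the open-gripper pictures and the side camera.

```bash
python3 - <<'E'
from h import *
sc=cam("scene"); sd=cam("side"); wr=cam("wrist")
T=np.array(read_state()["tool_pos"]); T0=np.array([.599,0,.186])
def mark(im,C,ps):
    _,K,R,o=C; im=im.copy()
    big=cv2.resize(im,None,fx=4,fy=4,interpolation=cv2.INTER_CUBIC)
    for p in ps:
        q=proj(K,R,o,p)[0]*4+1.5; cv2.circle(big,(int(q[0]),int(q[1])),4,(0,0,255),-1)
    return big
tips0=[T0+[s*.0465,0,0] for s in(-1,1)]+[T0+[s*.064,0,0] for s in(-1,1)]
tips=[T,T+[.0175,0,0],T-[.0175,0,0]]
def crop(b,C,p):
    q=(proj(C[1],C[2],C[3],p)[0]*4).astype(int); x,y=q; return b[max(0,y-240):y+60,x-200:x+200]
A=[crop(mark(cv2.imread("pics/scene0.png"),sc,tips0),sc,T0),crop(mark(cv2.imread("pics/side0.png"),sd,tips0),sd,T0)]
B=[crop(mark(sc[0],sc,tips),sc,T),crop(mark(sd[0],sd,tips),sd,T)]
cv2.imwrite("pics/cmp.png",np.vstack([np.hstack(A),np.hstack(B)]))
E
```

```text
(no output)
```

View pics/cmp.png

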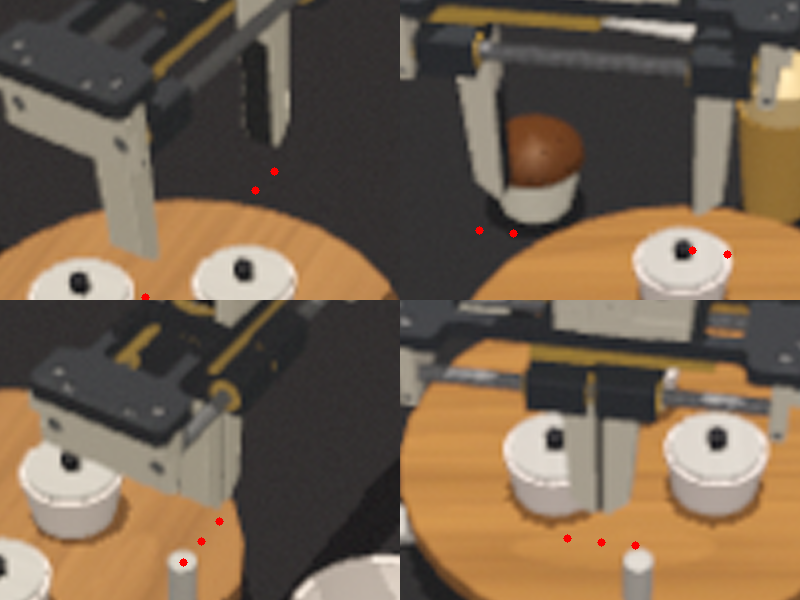

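```bash
python3 - <<'E'
from h import *
C={"scene":cam("scene"),"side":cam("side")}
T=np.array(read_state()["tool_pos"])
def tri(T,d):
    A=np.zeros((3,3));b=np.zeros(3)
    for n,(du,dv) in d.items():
        _,K,R,o=C[n]; uv=proj(K,R,o,T)[0]+np.array([du,dv])/4
        v=R@np.linalg.inv(K)@np.r_[uv,1]; v/=np.linalg.norm(v); M=np.eye(3)-np.outer(v,v); A+=M;b+=M@o
    return np.linalg.solve(A,b)
p=tri(T,dict(scene=(218-201,508-541),side=(630-601,508-542))); print("corner? ",p-T,T)
p=tri(T,dict(scene=(208-201,488-541),side=(601-601,503-542))); print("tip centre",p-T)
E
```

```text
corner?  [-0.0125029  -0.00054486  0.01929618] [0.56290468 0.07708275 0.12052602]
tip centre [-0.00129797  0.00431739  0.03580787]
```

```bash
python3 - <<'E'
from h import *
C={"scene":cam("scene"),"side":cam("side")}
T=np.array(read_state()["tool_pos"])
def tri(d):
    A=np.zeros((3,3));b=np.zeros(3);L=[]
    for n,(du,dv) in d.items():
        _,K,R,o=C[n]; uv=proj(K,R,o,T)[0]+np.array([du,dv])/4
        v=R@np.linalg.inv(K)@np.r_[uv,1]; v/=np.linalg.norm(v); M=np.eye(3)-np.outer(v,v); A+=M;b+=M@o;L.append((o,M))
    p=np.linalg.solve(A,b); return (p-T).round(4),[np.linalg.norm(M@(p-o)).round(4) for o,M in L]
print(tri(dict(scene=(218-201,508-541),side=(575-601,508-542))))
print(tri(dict(scene=(240-201,485-541),side=(632-601,508-542))))
E
```

```text
(array([0.0104, 0.016 , 0.0399]), [np.float64(0.0004), np.float64(0.0004)])
(array([-0.0158,  0.0115,  0.0356]), [np.float64(0.0031), np.float64(0.0031)])
```

```bash
python3 - <<'E'
from h import *
im,K,R,o=cam("wrist"); T=np.array(read_state()["tool_pos"])
im=im.copy(); P=dict(tcp=T,tipup=T+[0,0,.037],peg=[.5464,.0552,.081],ka=[.5138,-.0393,.0856],kb=[.571,-.1103,.086],kc=[.6044,-.0262,.0851],plate=[.7268,-.0077,.0578])
for k,p in P.items():
    q=proj(K,R,o,p)[0]; print(k,q.round(1)); cv2.circle(im,(int(q[0]),int(q[1])),2,(0,0,255),-1)
cv2.imwrite("pics/wr1.png",cv2.resize(im,(800,600),interpolation=cv2.INTER_CUBIC))
E
```

```text
tcp [268.6 240.8]
tipup [268.4 265. ]
peg [250.  245.8]
ka [218.1 337.3]
kb [276.7 393.5]
kc [312.1 325.4]
plate [428.1 292.2]
```

View pics/wr1.png

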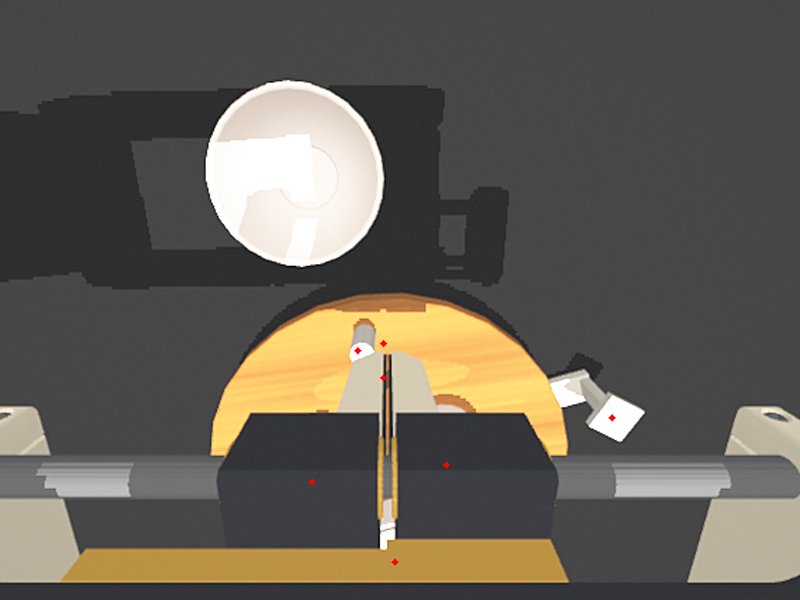

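The wrist view confirms the robot and world frames agree: the peg mark at (357,350) and the plate mark at (612,418) both land on target. It also shows the real fingertips ending about 35 mm behind the reported TCP. With the TCP at 0.06, the fingers passed over the 81 mm peg top, so I'm lowering accordingly.

>>> apply_moves(
  series=[
    {"jaw": 1, "linear": [0, 0.0417, 0.036], "roll": 0},
    {"jaw": 1, "linear": [0.05, 0.0417, 0.036], "roll": 0},
    {"jaw": 1, "linear": [0.1, 0.0417, 0.036], "roll": 0},
    {"jaw": 1, "linear": [0.13, 0.0417, 0.036], "roll": 0},
    {"jaw": 1, "linear": [0.15, 0.0417, 0.036], "roll": 0},
    {"jaw": 1, "linear": [0.15, 0.0417, 0.036], "roll": 0},
    {"jaw": 1, "linear": [0.15, 0.0417, 0.036], "roll": 0},
  ],
)

```text
t: 4.45
tool_pos: [0.5893, 0.0558, 0.0319]
orientation: [1.211, 1.206, -1.206]
force: [-0.3, 0.4, 0.2]
opening: 0.0004
```

```bash
python3 - <<'E'
from h import *
s=read_state(); T=np.array(s["tool_pos"]); print(T.round(4),np.round(s["force"],2))
out=[]
for n in("scene","side"):
    im,K,R,o=cam(n); c=proj(K,R,o,T+[0,0,.036])[0]; u0,v0=(c-[45,40]).astype(int)
    b=cv2.resize(im[v0:v0+70,u0:u0+80],None,fx=5,fy=5,interpolation=cv2.INTER_CUBIC)
    print(n,"crop origin",u0,v0)
    for z,col in((.0,(0,0,255)),(.036,(0,255,0))):
        q=(proj(K,R,o,T+[0,0,z])[0]-[u0,v0])*5+2; cv2.circle(b,(int(q[0]),int(q[1])),3,col,-1)
    out.append(b)
cv2.imwrite("pics/low.png",np.hstack(out))
E
```

```text
[0.5893 0.0558 0.0319] [-0.34  0.4   0.22]
scene crop origin 225 191
side crop origin 225 177
```

View pics/low.png

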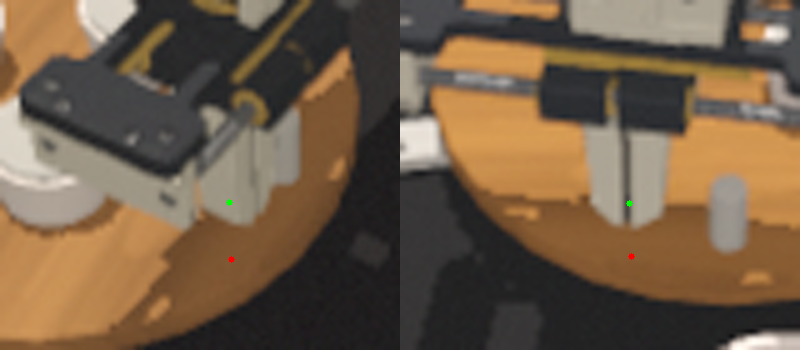

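The closed fingers are about 19 mm from the peg, with the tip at roughly z 0.06, overlapping the peg's height. I'll lower a little more and check the force.

>>> apply_moves(
  series=[
    {"jaw": 1, "linear": [0.006, 0, 0], "roll": 0},
    {"jaw": 1, "linear": [0.012, 0, 0], "roll": 0},
    {"jaw": 1, "linear": [0.012, 0, 0], "roll": 0},
  ],
)

```text
t: 4.92
tool_pos: [0.589, 0.0557, 0.0244]
orientation: [1.211, 1.206, -1.206]
force: [0.9, 0.6, -0.6]
opening: 0.0005
```

>>> apply_moves(
  series=[
    {"jaw": 1, "linear": [0, -0.0167, 0], "roll": 0},
    {"jaw": 1, "linear": [0, -0.0367, 0.0017], "roll": 0},
    {"jaw": 1, "linear": [0, -0.07, 0.01], "roll": 0},
    {"jaw": 1, "linear": [0, -0.11, 0.0283], "roll": 0},
    {"jaw": 1, "linear": [0, -0.104, 0.0283], "roll": 0},
    {"jaw": 1, "linear": [-0.06, -0.095, 0.02], "roll": 0},
    {"jaw": 1, "linear": [-0.083, -0.06, -0.01], "roll": 0},
    {"jaw": 1, "linear": [-0.083, -0.0433, -0.0367], "roll": 0},
    {"jaw": 1, "linear": [-0.083, -0.0433, -0.0367], "roll": 0},
  ],
)

```text
t: 6.05
tool_pos: [0.5626, 0.079, 0.0731]
orientation: [1.21, 1.208, -1.206]
force: [-0.4, 0.0, -0.2]
opening: 0.0003
```

```bash
cat > kn.py <<'E'
from h import *
C=np.array([0.563,-0.0586]); P0=17.3
# tray angle from pot knobs (dark blobs, mod 120deg) seen by scene; peg via white-grey blob near ring
def knobs(name="scene"):
    t=read_state()["t"]; im,K,R,o=cam(name); g=im.max(2)
    th=np.radians(np.arange(0,360,1.0)); s=np.zeros(360)
    for r in(.050,.053,.056):
      for z in(.083,.086):
        uv=proj(K,R,o,np.c_[C[0]+r*np.cos(th),C[1]+r*np.sin(th),np.full(360,z)]).round().astype(int)
        s+=(g[uv[:,1],uv[:,0]]<60)
    return t,im,s
E
python3 - <<'E'
from kn import *
S=read_state(); print(np.round(S["tool_pos"],4))
for i in range(3):
    t,im,s=knobs(); print(round(t,3),[(k,int(v)) for k,v in enumerate(s) if v>=3])
    cv2.imwrite(f"pics/g{i}.png",im)
    p=onz(*[*cam("scene")[1:]],[(0,0)],.08) if 0 else None
E
```

```text
[0.5626 0.079  0.0731]
6.05 [(11, 3), (12, 5), (13, 6), (14, 6), (15, 6), (16, 6), (17, 5), (18, 6), (19, 6), (20, 4), (124, 4), (125, 4), (126, 4), (127, 5), (128, 6), (129, 6), (130, 5), (131, 5), (132, 5), (133, 5), (134, 4), (137, 3), (255, 6), (256, 6), (257, 6), (258, 6), (259, 6), (260, 6), (261, 6), (262, 4), (263, 4), (264, 3)]
6.1 [(18, 3), (19, 5), (20, 6), (21, 6), (22, 6), (23, 6), (24, 6), (25, 4), (26, 3), (27, 3), (124, 4), (125, 4), (126, 4), (127, 5), (128, 6), (129, 6), (130, 5), (131, 5), (132, 5), (133, 5), (134, 4), (137, 3), (259, 3), (260, 4), (261, 4), (262, 6), (263, 6), (264, 6), (265, 6), (266, 6), (267, 6), (268, 4)]
6.15 [(23, 4), (24, 6), (25, 6), (26, 6), (27, 6), (28, 6), (29, 6), (30, 6), (31, 6), (32, 3), (124, 4), (125, 4), (126, 4), (127, 5), (128, 6), (129, 6), (130, 5), (131, 5), (132, 5), (133, 5), (134, 4), (137, 3), (265, 3), (266, 4), (267, 4), (268, 4), (269, 5), (270, 6), (271, 6), (272, 5), (273, 3), (274, 4), (275, 3), (276, 3)]
```

The flick worked: the tray spins anticlockwise at about 2.1 rad/s, with the peg at about 196° world. While it coasts, I'll find the true tip height by touching bare table clear of everything.

>>> apply_moves(
  series=[
    {"jaw": 1, "linear": [0, 0.08, -0.05], "roll": 0},
    {"jaw": 1, "linear": [0, 0.16, -0.1], "roll": 0},
    {"jaw": 1, "linear": [0, 0.229, -0.135], "roll": 0},
    {"jaw": 1, "linear": [0.04, 0.229, -0.135], "roll": 0},
    {"jaw": 1, "linear": [0.1, 0.229, -0.135], "roll": 0},
    {"jaw": 1, "linear": [0.13, 0.229, -0.135], "roll": 0},
    {"jaw": 1, "linear": [0.138, 0.229, -0.135], "roll": 0},
    {"jaw": 1, "linear": [0.138, 0.229, -0.135], "roll": 0},
  ],
)

```text
t: 7.2
tool_pos: [0.6993, 0.1584, -0.0093]
orientation: [1.21, 1.208, -1.208]
force: [-0.1, -0.4, -0.5]
opening: 0.0004
```

>>> apply_moves(
  series=[
    {"jaw": 1, "linear": [0.006, 0, 0], "roll": 0},
    {"jaw": 1, "linear": [0.01, 0, 0], "roll": 0},
    {"jaw": 1, "linear": [0.01, 0, 0], "roll": 0},
  ],
)

```text
t: 7.58
tool_pos: [0.6994, 0.1584, -0.0151]
orientation: [1.21, 1.207, -1.208]
force: [-0.5, -0.1, -0.3]
opening: 0.0005
```

```bash
cat >> kn.py <<'E'
def ang(n=2,names=("scene",)):
    for i in range(n):
      for nm in names:
        t,im,s=knobs(nm); th=np.arange(360); w=(s>=4)*s
        # circular mean mod 120 with masked outlier via histogram peak
        f=np.array([w[np.abs((th-a+60)%120-60)<=5].sum() for a in range(120)]); a=f.argmax()
        d=(th-a+60)%120-60; m=np.abs(d)<=9; k=(a+(w*d)[m].sum()/max(1,w[m].sum()))%120
        print(nm,round(t,3),"spindle mod 120 =",round((k-60-P0)%120,1),"w",f.max())
E
python3 -c "
from kn import *
ang(3); s=read_state(); print(np.round(s['tool_pos'],4),np.round(s['force'],2))"
```

```text
scene 7.575 spindle mod 120 = 106.7 w 142.0
scene 7.625 spindle mod 120 = 112.0 w 147.0
scene 7.675 spindle mod 120 = 116.8 w 145.0
[ 0.6994  0.1584 -0.0151] [-0.35  0.   -0.72]
```

>>> apply_moves(
  series=[
    {"jaw": 1, "linear": [0.01, 0, 0], "roll": 0},
    {"jaw": 1, "linear": [0.01, 0, 0], "roll": 0},
  ],
)

```text
t: 7.98
tool_pos: [0.6987, 0.1583, -0.0221]
orientation: [1.209, 1.208, -1.209]
force: [-0.1, 0.2, -0.5]
opening: 0.0004
```

>>> apply_moves(
  series=[
    {"jaw": 1, "linear": [0.008, 0, 0], "roll": 0},
    {"jaw": 1, "linear": [0.008, 0, 0], "roll": 0},
  ],
)

```text
t: 8.22
tool_pos: [0.698, 0.1582, -0.0279]
orientation: [1.208, 1.209, -1.21]
force: [-0.1, 0.3, -0.3]
opening: 0.0005
```

>>> apply_moves(
  series=[
    {"jaw": 1, "linear": [0.007, 0, 0], "roll": 0},
    {"jaw": 1, "linear": [0.007, 0, 0], "roll": 0},
  ],
)

```text
t: 8.48
tool_pos: [0.6985, 0.1583, -0.0315]
orientation: [1.209, 1.209, -1.209]
force: [-0.5, -0.1, 4.4]
opening: 0.0004
```

```bash
python3 -c "
from kn import *
ang(3); s=read_state(); print(np.round(s['tool_pos'],4),np.round(s['force'],2))"
```

```text
scene 8.475 spindle mod 120 = 80.0 w 134.0
scene 8.525 spindle mod 120 = 85.3 w 150.0
scene 8.575 spindle mod 120 = 90.1 w 157.0
[ 0.6985  0.1583 -0.0315] [-0.09  0.27  4.75]
```

>>> apply_moves(
  series=[
    {"jaw": 1, "linear": [0.005, 0, 0], "roll": 0},
    {"jaw": 1, "linear": [0.005, 0, 0], "roll": 0},
  ],
)

```text
t: 8.88
tool_pos: [0.6985, 0.1583, -0.0316]
orientation: [1.209, 1.209, -1.209]
force: [-12.0, -2.6, 21.5]
opening: 0.0003
```

>>> apply_moves(
  series=[
    {"jaw": 1, "linear": [-0.05, 0, 0], "roll": 0},
    {"jaw": 1, "linear": [-0.1, -0.06, 0], "roll": 0},
    {"jaw": 1, "linear": [-0.17, -0.14, 0.05], "roll": 0},
    {"jaw": 1, "linear": [-0.17, -0.2, 0.1], "roll": 0},
    {"jaw": 1, "linear": [-0.17, -0.225, 0.133], "roll": 0},
    {"jaw": 1, "linear": [-0.17, -0.225, 0.133], "roll": 0},
  ],
)

```text
t: 9.62
tool_pos: [0.5625, 0.0775, 0.0703]
orientation: [1.21, 1.208, -1.211]
force: [-0.6, -0.0, 0.7]
opening: 0.0004
```

```bash
python3 -c "
from kn import *
ang(2); ang(2,('side',)); s=read_state(); print(np.round(s['tool_pos'],4),np.round(s['force'],2))"
```

```text
scene 9.625 spindle mod 120 = 71.5 w 87.0
scene 9.675 spindle mod 120 = 76.5 w 96.0
side 9.725 spindle mod 120 = 96.0 w 128.0
side 9.775 spindle mod 120 = 95.7 w 128.0
[0.5641 0.0792 0.0703] [-1.5  -0.32  0.02]
```

Contact is at TCP z = -0.0315, so on the tray it will be at TCP z ≈ 0.0145. Decel is about 0.11 rad/s², so I'll brake at the 3rd pass (1080°, t≈17.3 s, 44°/s). Before that I'll rehearse the dive latency high above the rim.

>>> apply_moves(
  series=[
    {"jaw": 1, "linear": [0.05, 0, 0], "roll": 0},
  ],
)

```text
t: 9.95
tool_pos: [0.5674, 0.08, 0.0426]
orientation: [1.211, 1.205, -1.204]
force: [-0.2, -0.5, -1.0]
opening: 0.0005
```

```bash
python3 -c "
from kn import *
for i in range(4):
    s=read_state(); print(s['t'],np.round(s['tool_pos'],4),np.round(s['dq'][1:3],3)); read_camera('wrist')"
```

```text
9.95 [0.5674 0.08   0.0426] [0.308 0.201]
10.0 [0.5631 0.0798 0.0363] [0.011 0.038]
10.05 [0.5618 0.0797 0.0367] [-0.026 -0.025]
10.1 [0.5625 0.0797 0.0383] [-0.03 -0.03]
```

>>> apply_moves(
  series=[
    {"jaw": 1, "linear": [0.02, 0, 0], "roll": 0},
    {"jaw": 1, "linear": [0.02, 0, 0], "roll": 0},
    {"jaw": 1, "linear": [0.02, 0, 0], "roll": 0},
  ],
)

```text
t: 10.52
tool_pos: [0.5637, 0.0796, 0.0279]
orientation: [1.207, 1.211, -1.21]
force: [-0.3, -0.6, 0.1]
opening: 0.0004
```

```bash
python3 -c "
from kn import *
ang(3); s=read_state(); print(s['t'],np.round(s['tool_pos'],4))"
```

```text
scene 10.525 spindle mod 120 = 35.8 w 101.0
scene 10.575 spindle mod 120 = 40.2 w 106.0
scene 10.625 spindle mod 120 = 43.5 w 132.0
10.675 [0.5639 0.0796 0.0281]
```

>>> apply_moves(
  series=[
    {"jaw": 1, "linear": [-0.06, 0, 0.01], "roll": 0},
    {"jaw": 1, "linear": [-0.07, 0, 0.01], "roll": 0},
    {"jaw": 1, "linear": [-0.07, 0, 0.01], "roll": 0},
    {"jaw": 1, "linear": [-0.07, 0, 0.01], "roll": 0},
    {"jaw": 1, "linear": [-0.07, 0, 0.01], "roll": 0},
    {"jaw": 1, "linear": [-0.07, 0, 0.01], "roll": 0},
  ],
)

```text
t: 11.42
tool_pos: [0.5634, 0.0737, 0.0694]
orientation: [1.207, 1.211, -1.21]
force: [-0.3, -0.3, 0.6]
opening: 0.0005
```

```bash
cat >> kn.py <<'E'
def pegang():
    """peg seen by scene near the pointer: bright low-sat blob on the ring, world height ~.0635"""
    t=read_state()["t"]; im,K,R,o=cam("scene"); hsv=cv2.cvtColor(im,cv2.COLOR_BGR2HSV).astype(int)
    th=np.arange(-75,60,.5); s=np.zeros(len(th)); a=np.radians(th+P0)
    for z in np.arange(.05,.08,.004):
        uv=proj(K,R,o,np.c_[C[0]+.115*np.cos(a),C[1]+.115*np.sin(a),np.full(len(a),z)]).round().astype(int)
        s+=hsv[uv[:,1],uv[:,0],1]<80
    m=s>=6; print(round(t,3),"peg rel pointer",round((th*s)[m].sum()/max(1e-9,s[m].sum()),2),"n",m.sum(),th[m][[0,-1]] if m.any() else "")
    return im
E
python3 -c "
from kn import *
s=read_state(); print(s['t'],np.round(s['tool_pos'],4))
ang(2)
for i in range(3): im=pegang()
cv2.imwrite('pics/p1.png',im)"
```

```text
11.425 [0.5634 0.0737 0.0694]
scene 11.425 spindle mod 120 = 113.8 w 133.0
scene 11.475 spindle mod 120 = 117.5 w 123.0
11.525 peg rel pointer 2.22 n 16 [-1.5  6. ]
11.575 peg rel pointer 6.22 n 16 [ 2.5 10. ]
11.625 peg rel pointer 10.72 n 14 [ 7.5 14. ]
```

>>> apply_moves(
  series=[
    {"jaw": 1, "linear": [0, 0, 0], "roll": 0},
    {"jaw": 1, "linear": [0, 0, 0], "roll": 0},
    {"jaw": 1, "linear": [0, 0, 0], "roll": 0},
    {"jaw": 1, "linear": [0, 0, 0], "roll": 0},
    {"jaw": 1, "linear": [0, 0, 0], "roll": 0},
    {"jaw": 1, "linear": [0, 0, 0], "roll": 0},
    {"jaw": 1, "linear": [0, 0, 0], "roll": 0},
    {"jaw": 1, "linear": [0, 0, 0], "roll": 0},
    {"jaw": 1, "linear": [0, 0, 0], "roll": 0},
    {"jaw": 1, "linear": [0, 0, 0], "roll": 0},
    {"jaw": 1, "linear": [0, 0, 0], "roll": 0},
    {"jaw": 1, "linear": [0, 0, 0], "roll": 0},
    {"jaw": 1, "linear": [0, 0, 0], "roll": 0},
    {"jaw": 1, "linear": [0.03, 0, 0], "roll": 0},
    {"jaw": 1, "linear": [0.055, 0, 0], "roll": 0},
    {"jaw": 1, "linear": [0.07, 0, 0], "roll": 0},
    {"jaw": 1, "linear": [0.078, 0, 0], "roll": 0},
    {"jaw": 1, "linear": [0.08, 0, 0], "roll": 0},
    {"jaw": 1, "linear": [0.08, 0, 0], "roll": 0},
    {"jaw": 1, "linear": [0.08, 0, 0], "roll": 0},
  ],
)

```text
t: 14.18
tool_pos: [0.5643, 0.0736, 0.0227]
orientation: [1.208, 1.21, -1.209]
force: [0.9, -0.4, -0.0]
opening: 0.0003
```

```bash
python3 -c "
from kn import *
s=read_state(); print(s['t'],np.round(s['tool_pos'],4),np.round(s['force'],2))
ang(3); s=read_state(); print(s['t'],np.round(s['tool_pos'],4))"
```

```text
14.175 [0.5643 0.0736 0.0227] [ 0.89 -0.36 -0.02]
scene 14.175 spindle mod 120 = 90.6 w 152.0
scene 14.225 spindle mod 120 = 94.3 w 156.0
scene 14.275 spindle mod 120 = 97.7 w 146.0
14.325 [0.5641 0.0736 0.0224]
```

>>> apply_moves(
  series=[
    {"jaw": 1, "linear": [0, 0, 0], "roll": 0},
    {"jaw": 1, "linear": [0, 0, 0], "roll": 0},
    {"jaw": 1, "linear": [0, 0, 0], "roll": 0},
    {"jaw": 1, "linear": [0, 0, 0], "roll": 0},
    {"jaw": 1, "linear": [0, 0, 0], "roll": 0},
    {"jaw": 1, "linear": [0, 0, 0], "roll": 0},
    {"jaw": 1, "linear": [0, 0, 0], "roll": 0},
    {"jaw": 1, "linear": [0, 0, 0], "roll": 0},
    {"jaw": 1, "linear": [0, 0, 0], "roll": 0},
  ],
)

```text
t: 15.45
tool_pos: [0.5642, 0.0736, 0.0225]
orientation: [1.208, 1.21, -1.209]
force: [1.0, 0.0, -0.0]
opening: 0.0006
```

```bash
python3 -c "
from kn import *
ang(2); pegang();pegang(); s=read_state(); print(s['t'],np.round(s['tool_pos'],4))"
```

```text
scene 15.45 spindle mod 120 = 59.2 w 154.0
scene 15.5 spindle mod 120 = 62.6 w 148.0
15.55 peg rel pointer -54.99 n 37 [-64. -46.]
15.6 peg rel pointer -51.51 n 37 [-60.5 -42.5]
15.65 [0.5641 0.0736 0.0224]
```

>>> apply_moves(
  series=[
    {"jaw": 1, "linear": [0, 0, 0], "roll": 0},
    {"jaw": 1, "linear": [0, 0, 0], "roll": 0},
    {"jaw": 1, "linear": [0, 0, 0], "roll": 0},
    {"jaw": 1, "linear": [0, 0, 0], "roll": 0},
    {"jaw": 1, "linear": [0, 0, 0], "roll": 0},
    {"jaw": 1, "linear": [0.0167, 0, 0], "roll": 0},
    {"jaw": 1, "linear": [0.0167, 0, 0], "roll": 0},
    {"jaw": 1, "linear": [0.0167, 0, 0], "roll": 0},
  ],
)

```text
t: 16.65
tool_pos: [0.5665, 0.0737, 0.0143]
orientation: [1.21, 1.207, -1.206]
force: [-0.8, -0.7, 11.4]
opening: 0.0002
```

```bash
python3 -c "
from kn import *
s=read_state(); print(s['t'],np.round(s['tool_pos'],4),np.round(s['force'],2))
ang(2); im=pegang();pegang(); cv2.imwrite('pics/st.png',im)"
```

```text
16.65 [0.5665 0.0737 0.0143] [-0.79 -0.72 11.41]
scene 16.65 spindle mod 120 = 0.1 w 98.0
scene 16.7 spindle mod 120 = 0.1 w 98.0
16.75 peg rel pointer 14.37 n 23 [-5.  59.5]
16.8 peg rel pointer 14.37 n 23 [-5.  59.5]
```

The tray stopped with the spindle at about 0.1° from the pointer. Lifting straight off, then retreating.

>>> apply_moves(
  series=[
    {"jaw": 1, "linear": [-0.02, 0, 0], "roll": 0},
    {"jaw": 1, "linear": [-0.07, 0, 0], "roll": 0},
    {"jaw": 1, "linear": [-0.15, 0, 0], "roll": 0},
    {"jaw": 1, "linear": [-0.24, 0, 0], "roll": 0},
    {"jaw": 1, "linear": [-0.3, -0.05, 0], "roll": 0},
    {"jaw": 1, "linear": [-0.3, -0.12, 0], "roll": 0},
    {"jaw": 1, "linear": [-0.3, -0.12, 0], "roll": 0},
    {"jaw": 1, "linear": [-0.3, -0.12, 0], "roll": 0},
  ],
)

```text
t: 17.85
tool_pos: [0.4941, 0.0737, 0.1941]
orientation: [1.21, 1.206, -1.205]
force: [0.6, -0.6, 0.5]
opening: 0.0004
```

```bash
python3 -c "
from kn import *
s=read_state(); print(s['t'],np.round(s['tool_pos'],4),np.round(s['force'],2))
ang(2); im=pegang()
for i in range(8): read_camera('side')
pegang(); ang(1); cv2.imwrite('pics/end.png',cv2.resize(im[130:310,100:380],(800,514),interpolation=cv2.INTER_CUBIC))"
```

```text
17.85 [0.4941 0.0737 0.1941] [ 0.57 -0.65  0.47]
scene 17.85 spindle mod 120 = 5.7 w 136.0
scene 17.9 spindle mod 120 = 5.9 w 142.0
17.95 peg rel pointer 6.0 n 15 [2.5 9.5]
18.4 peg rel pointer 8.03 n 15 [ 4.5 11.5]
scene 18.45 spindle mod 120 = 8.4 w 152.0
```

View pics/end.png

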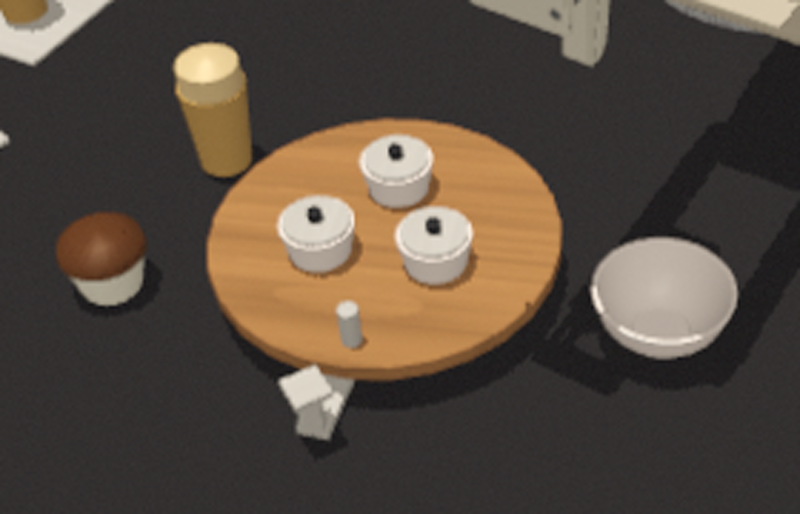

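The tray was exactly at the pointer when stopped, but my quick lift dragged it sideways. The picture shows the peg at (349,325), about 8° past the pointer plate at (308,385), and creeping. That isn't acceptable, so I'll redo it: flick with the finger back again, let it pass, then brake. This time I'll brake where the arm's sway is radial (rim side nearest the base) and release slowly.

>>> apply_moves(
  series=[
    {"jaw": 1, "linear": [0, 0.08, 0.047], "roll": 0.34},
    {"jaw": 1, "linear": [0, 0.16, 0.094], "roll": 0.67},
    {"jaw": 1, "linear": [0, 0.24, 0.141], "roll": 1},
    {"jaw": 1, "linear": [0, 0.315, 0.188], "roll": 1},
    {"jaw": 1, "linear": [0, 0.315, 0.188], "roll": 1},
  ],
)

```text
t: 19.12
tool_pos: [0.6839, -0.0413, 0.1911]
orientation: [1.584, 0.913, -1.585]
force: [-0.7, 1.0, -0.2]
opening: 0.0007
```

>>> apply_moves(
  series=[
    {"jaw": 1, "linear": [0, 0, 0], "roll": 0.34},
    {"jaw": 1, "linear": [0, 0, 0], "roll": 0.67},
    {"jaw": 1, "linear": [0, 0, 0], "roll": 1},
    {"jaw": 1, "linear": [0, 0, 0], "roll": 1},
    {"jaw": 1, "linear": [0, 0, 0], "roll": 1},
  ],
)

```text
t: 19.75
tool_pos: [0.6837, -0.041, 0.1915]
orientation: [1.925, 0.519, -1.925]
force: [-0.4, -0.1, -0.4]
opening: 0.0003
```

```bash
python3 -c "
from kn import *
ang(2); ang(1,('side',)); im=pegang()
s=read_state(); T=np.array(s['tool_pos']); R=cv2.Rodrigues(np.array(s['orientation']))[0]; print(s['t'],T.round(4)); print(R.round(3)); print(np.round(s['q'],2))"
```

```text
scene 19.75 spindle mod 120 = 11.1 w 152.0
scene 19.8 spindle mod 120 = 11.2 w 152.0
side 19.85 spindle mod 120 = 11.8 w 107.0
19.9 peg rel pointer 10.78 n 16 [ 7.  14.5]
19.95 [ 0.6839 -0.0413  0.1913]
[[-0.     0.5   -0.866]
 [-0.    -0.866 -0.5  ]
 [-1.     0.     0.   ]]
[-0.13  0.36  1.21 -0.    1.57  0.91]
```

>>> apply_moves(
  series=[
    {"jaw": 1, "linear": [0.07, 0, 0], "roll": 0},
    {"jaw": 1, "linear": [0.14, 0, 0], "roll": 0},
    {"jaw": 1, "linear": [0.21, 0, 0], "roll": 0},
    {"jaw": 1, "linear": [0.25, 0, 0], "roll": 0},
    {"jaw": 1, "linear": [0.27, 0, 0], "roll": 0},
    {"jaw": 1, "linear": [0.278, 0, 0], "roll": 0},
    {"jaw": 1, "linear": [0.278, 0, 0], "roll": 0},
    {"jaw": 1, "linear": [0.278, 0, 0], "roll": 0},
  ],
)

```text
t: 20.95
tool_pos: [0.6849, -0.0414, 0.026]
orientation: [1.928, 0.515, -1.925]
force: [-0.3, 0.6, -0.3]
opening: 0.0008
```

```bash
python3 -c "
from kn import *
s=read_state(); T=np.array(s['tool_pos']); print(s['t'],T.round(4),np.round(s['force'],2)); v=np.array([.6642,-.0039])-T[:2]; print('along d,e',v@[-.5,.866],v@[.866,.5])
im,K,R,o=cam('scene'); cv2.imwrite('pics/pre2.png',cv2.resize(im[190:290,150:310],(800,500),interpolation=cv2.INTER_CUBIC))"
```

```text
20.95 [ 0.6849 -0.0414  0.026 ] [-0.28  0.65 -0.34]
along d,e 0.04283882980528129 0.0008654148183478809
```

View pics/pre2.png

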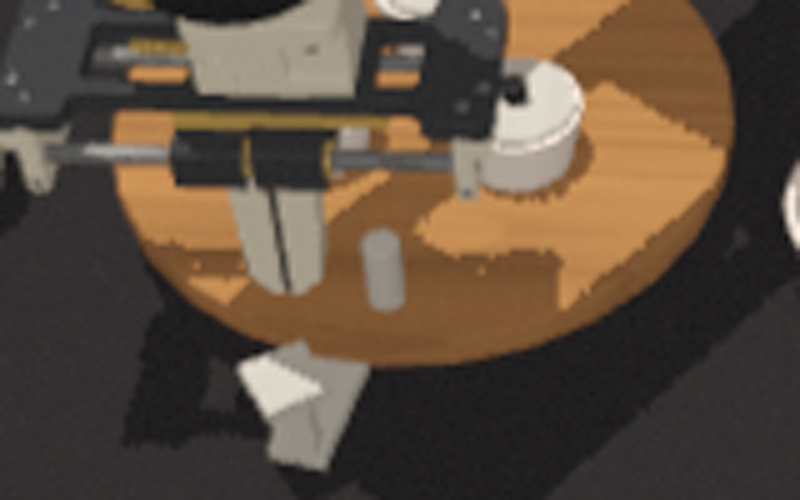

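>>> apply_moves(
  series=[
    {"jaw": 1, "linear": [0, -0.0167, 0], "roll": 0},
    {"jaw": 1, "linear": [0, -0.0367, 0], "roll": 0},
    {"jaw": 1, "linear": [0, -0.0633, 0.0033], "roll": 0},
    {"jaw": 1, "linear": [0, -0.095, 0.01], "roll": 0},
    {"jaw": 1, "linear": [0, -0.089, 0.01], "roll": 0},
    {"jaw": 1, "linear": [-0.06, -0.08, 0.01], "roll": 0},
    {"jaw": 1, "linear": [-0.14, -0.07, 0.01], "roll": 0},
    {"jaw": 1, "linear": [-0.2, -0.06, 0.01], "roll": 0},
    {"jaw": 1, "linear": [-0.2, -0.06, 0.01], "roll": 0},
  ],
)

```text
t: 22.12
tool_pos: [0.6645, -0.0142, 0.1508]
orientation: [1.935, 0.511, -1.917]
force: [0.3, -0.2, 0.4]
opening: 0.0003
```

```bash
python3 -c "
from kn import *
ang(4)
s=read_state(); T=np.array(s['tool_pos']); print(s['t'],T.round(4),np.round(s['force'],2))"
```

```text
scene 22.125 spindle mod 120 = 85.9 w 99.0
scene 22.175 spindle mod 120 = 90.2 w 102.0
scene 22.225 spindle mod 120 = 94.8 w 91.0
scene 22.275 spindle mod 120 = 99.3 w 102.0
22.325 [ 0.6602 -0.0131  0.1438] [0.   0.11 0.39]
```

>>> apply_moves(
  series=[
    {"jaw": 1, "linear": [0, -0.03, 0.07], "roll": 0},
    {"jaw": 1, "linear": [0, -0.06, 0.15], "roll": 0},
    {"jaw": 1, "linear": [0, -0.095, 0.23], "roll": 0},
    {"jaw": 1, "linear": [0, -0.13, 0.31], "roll": 0},
    {"jaw": 1, "linear": [0, -0.152, 0.36], "roll": 0},
    {"jaw": 1, "linear": [0, -0.152, 0.3665], "roll": 0},
    {"jaw": 1, "linear": [0.06, -0.152, 0.3665], "roll": 0},
    {"jaw": 1, "linear": [0.12, -0.152, 0.3665], "roll": 0},
    {"jaw": 1, "linear": [0.12, -0.152, 0.3665], "roll": 0},
    {"jaw": 1, "linear": [0.12, -0.152, 0.3665], "roll": 0},
  ],
)

```text
t: 23.58
tool_pos: [0.4248, -0.0442, 0.0728]
orientation: [1.926, 0.517, -1.928]
force: [0.2, 0.2, 0.6]
opening: 0.0004
```

```bash
python3 -c "
from kn import *
ang(2); ang(2,('side',))
s=read_state(); T=np.array(s['tool_pos']); print(s['t'],T.round(4),np.round(s['force'],2)); v=np.array([.4267,-.0444])-T[:2]; print('need tool y,z mm',1e3*v@[.5,-.866],1e3*v@[-.866,-.5])"
```

```text
scene 23.575 spindle mod 120 = 82.9 w 150.0
scene 23.625 spindle mod 120 = 86.2 w 142.0
side 23.675 spindle mod 120 = 90.9 w 125.0
side 23.725 spindle mod 120 = 95.0 w 107.0
23.775 [ 0.4254 -0.0444  0.0736] [-0.29  0.61 -0.69]
need tool y,z mm 0.6882646328479265 -1.149320352635561
```

>>> apply_moves(
  series=[
    {"jaw": 1, "linear": [0, 0.0012, -0.0018], "roll": 0},
    {"jaw": 1, "linear": [0, 0.0012, -0.0018], "roll": 0},
    {"jaw": 1, "linear": [0, 0.0012, -0.0018], "roll": 0},
    {"jaw": 1, "linear": [0, 0.0012, -0.0018], "roll": 0},
    {"jaw": 1, "linear": [0, 0.0012, -0.0018], "roll": 0},
    {"jaw": 1, "linear": [0, 0.0012, -0.0018], "roll": 0},
    {"jaw": 1, "linear": [0, 0.0012, -0.0018], "roll": 0},
    {"jaw": 1, "linear": [0, 0.0012, -0.0018], "roll": 0},
    {"jaw": 1, "linear": [0, 0.0012, -0.0018], "roll": 0},
    {"jaw": 1, "linear": [0, 0.0012, -0.0018], "roll": 0},
    {"jaw": 1, "linear": [0, 0.0012, -0.0018], "roll": 0},
    {"jaw": 1, "linear": [0, 0.0012, -0.0018], "roll": 0},
    {"jaw": 1, "linear": [0, 0.0012, -0.0018], "roll": 0},
    {"jaw": 1, "linear": [0, 0.0012, -0.0018], "roll": 0},
  ],
)

```text
t: 25.52
tool_pos: [0.4267, -0.0444, 0.0736]
orientation: [1.927, 0.515, -1.925]
force: [0.1, 0.5, 0.7]
opening: 0.0006
```

```bash
python3 -c "
from kn import *
ang(2); pegang(); ang(1,('side',))
s=read_state(); print(s['t'],np.round(s['tool_pos'],4))"
```

```text
scene 25.525 spindle mod 120 = 103.6 w 137.0
scene 25.575 spindle mod 120 = 106.4 w 149.0
25.625 peg rel pointer -11.0 n 19 [-15.5  -6.5]
side 25.675 spindle mod 120 = 113.4 w 119.0
25.725 [ 0.4267 -0.0445  0.0736]
```

>>> apply_moves(
  series=[
    {"jaw": 1, "linear": [0, 0, 0], "roll": 0},
    {"jaw": 1, "linear": [0, 0, 0], "roll": 0},
    {"jaw": 1, "linear": [0, 0, 0], "roll": 0},
    {"jaw": 1, "linear": [0, 0, 0], "roll": 0},
    {"jaw": 1, "linear": [0, 0, 0], "roll": 0},
    {"jaw": 1, "linear": [0, 0, 0], "roll": 0},
    {"jaw": 1, "linear": [0, 0, 0], "roll": 0},
    {"jaw": 1, "linear": [0, 0, 0], "roll": 0},
    {"jaw": 1, "linear": [0, 0, 0], "roll": 0},
    {"jaw": 1, "linear": [0, 0, 0], "roll": 0},
    {"jaw": 1, "linear": [0, 0, 0], "roll": 0},
    {"jaw": 1, "linear": [0, 0, 0], "roll": 0},
    {"jaw": 1, "linear": [0, 0, 0], "roll": 0},
    {"jaw": 1, "linear": [0, 0, 0], "roll": 0},
    {"jaw": 1, "linear": [0, 0, 0], "roll": 0},
    {"jaw": 1, "linear": [0, 0, 0], "roll": 0},
    {"jaw": 1, "linear": [0, 0, 0], "roll": 0},
    {"jaw": 1, "linear": [0, 0, 0], "roll": 0},
    {"jaw": 1, "linear": [0, 0, 0], "roll": 0},
    {"jaw": 1, "linear": [0, 0, 0], "roll": 0},
  ],
)

```text
t: 28.22
tool_pos: [0.4267, -0.0444, 0.0736]
orientation: [1.927, 0.515, -1.925]
force: [0.3, -0.1, 1.2]
opening: 0.0004
```

>>> apply_moves(
  series=[
    {"jaw": 1, "linear": [0, 0, 0], "roll": 0},
    {"jaw": 1, "linear": [0, 0, 0], "roll": 0},
    {"jaw": 1, "linear": [0, 0, 0], "roll": 0},
    {"jaw": 1, "linear": [0, 0, 0], "roll": 0},
    {"jaw": 1, "linear": [0, 0, 0], "roll": 0},
    {"jaw": 1, "linear": [0, 0, 0], "roll": 0},
  ],
)

```text
t: 28.98
tool_pos: [0.4266, -0.0444, 0.0735]
orientation: [1.927, 0.515, -1.925]
force: [-0.6, -0.3, 0.1]
opening: 0.0006
```

```bash
python3 -c "
from kn import *
ang(2); s=read_state(); print(s['t'],np.round(s['tool_pos'],4))"
```

```text
scene 28.975 spindle mod 120 = 70.4 w 125.0
scene 29.025 spindle mod 120 = 73.8 w 161.0
29.075 [ 0.4267 -0.0445  0.0736]
```

>>> apply_moves(
  series=[
    {"jaw": 1, "linear": [0.03, 0, 0], "roll": 0},
    {"jaw": 1, "linear": [0.055, 0, 0], "roll": 0},
    {"jaw": 1, "linear": [0.072, 0, 0], "roll": 0},
    {"jaw": 1, "linear": [0.08, 0, 0], "roll": 0},
    {"jaw": 1, "linear": [0.085, 0, 0], "roll": 0},
    {"jaw": 1, "linear": [0.086, 0, 0], "roll": 0},
    {"jaw": 1, "linear": [0.086, 0, 0], "roll": 0},
    {"jaw": 1, "linear": [0.086, 0, 0], "roll": 0},
    {"jaw": 1, "linear": [0.086, 0, 0], "roll": 0},
  ],
)

```text
t: 30.2
tool_pos: [0.4269, -0.0445, 0.0222]
orientation: [1.928, 0.515, -1.925]
force: [-0.4, -0.7, 0.5]
opening: 0.0007
```

```bash
python3 -c "
from kn import *
ang(2); s=read_state(); print(s['t'],np.round(s['tool_pos'],4),np.round(s['force'],2))"
```

```text
scene 30.2 spindle mod 120 = 11.7 w 159.0
scene 30.25 spindle mod 120 = 14.6 w 143.0
30.3 [ 0.4268 -0.0445  0.0221] [ 0.35 -0.55  0.16]
```

>>> apply_moves(
  series=[
    {"jaw": 1, "linear": [0, 0, 0], "roll": 0},
    {"jaw": 1, "linear": [0, 0, 0], "roll": 0},
    {"jaw": 1, "linear": [0, 0, 0], "roll": 0},
    {"jaw": 1, "linear": [0, 0, 0], "roll": 0},
    {"jaw": 1, "linear": [0, 0, 0], "roll": 0},
    {"jaw": 1, "linear": [0, 0, 0], "roll": 0},
    {"jaw": 1, "linear": [0, 0, 0], "roll": 0},
    {"jaw": 1, "linear": [0, 0, 0], "roll": 0},
    {"jaw": 1, "linear": [0, 0, 0], "roll": 0},
    {"jaw": 1, "linear": [0, 0, 0], "roll": 0},
    {"jaw": 1, "linear": [0, 0, 0], "roll": 0},
  ],
)

```text
t: 31.68
tool_pos: [0.4269, -0.0445, 0.0221]
orientation: [1.928, 0.515, -1.925]
force: [-0.1, 0.5, 0.2]
opening: 0.0005
```

```bash
python3 -c "
from kn import *
ang(3); pegang(); s=read_state(); print(s['t'],np.round(s['tool_pos'],4),np.round(s['force'],2))"
```

```text
scene 31.675 spindle mod 120 = 78.4 w 145.0
scene 31.725 spindle mod 120 = 80.5 w 135.0
scene 31.775 spindle mod 120 = 82.9 w 150.0
31.825 peg rel pointer -36.7 n 32 [-44.5 -29. ]
31.875 [ 0.4268 -0.0445  0.0221] [-0.09 -0.93 -0.32]
```

```bash
python3 -c "
from kn import *
ang(2); s=read_state(); print(s['t'],np.round(s['tool_pos'],4))"
```

```text
scene 31.875 spindle mod 120 = 86.9 w 145.0
scene 31.925 spindle mod 120 = 89.0 w 151.0
31.975 [ 0.4268 -0.0445  0.0221]
```

>>> apply_moves(
  series=[
    {"jaw": 1, "linear": [0, 0, 0], "roll": 0},
    {"jaw": 1, "linear": [0, 0, 0], "roll": 0},
    {"jaw": 1, "linear": [0, 0, 0], "roll": 0},
    {"jaw": 1, "linear": [0, 0, 0], "roll": 0},
    {"jaw": 1, "linear": [0, 0, 0], "roll": 0},
    {"jaw": 1, "linear": [0.0167, 0, 0], "roll": 0},
    {"jaw": 1, "linear": [0.0167, 0, 0], "roll": 0},
    {"jaw": 1, "linear": [0.0167, 0, 0], "roll": 0},
    {"jaw": 1, "linear": [0.0167, 0, 0], "roll": 0},
  ],
)

```text
t: 33.1
tool_pos: [0.428, -0.0449, 0.0142]
orientation: [1.928, 0.514, -1.923]
force: [-9.3, 0.8, 26.6]
opening: 0.0006
```

```bash
python3 -c "
from kn import *
ang(2); pegang(); ang(1,('side',)); s=read_state(); print(s['t'],np.round(s['tool_pos'],4),np.round(s['force'],2))"
```

```text
scene 33.1 spindle mod 120 = 119.4 w 143.0
scene 33.15 spindle mod 120 = 119.4 w 143.0
33.2 peg rel pointer -1.0 n 17 [-5.  3.]
side 33.25 spindle mod 120 = 0.9 w 100.0
33.3 [ 0.428  -0.0449  0.0142] [-9.52  1.06 26.19]
```

Stopped at the pointer, with estimates between -1.0° and +0.9°. Now a slow unloading in sub-millimetre steps.

>>> apply_moves(
  series=[
    {"jaw": 1, "linear": [0.0028, 0, 0], "roll": 0},
    {"jaw": 1, "linear": [0.002, 0, 0], "roll": 0},
    {"jaw": 1, "linear": [0.0014, 0, 0], "roll": 0},
    {"jaw": 1, "linear": [0.0008, 0, 0], "roll": 0},
    {"jaw": 1, "linear": [0.0004, 0, 0], "roll": 0},
    {"jaw": 1, "linear": [0, 0, 0], "roll": 0},
    {"jaw": 1, "linear": [-0.0004, 0, 0], "roll": 0},
    {"jaw": 1, "linear": [-0.0008, 0, 0], "roll": 0},
    {"jaw": 1, "linear": [-0.0012, 0, 0], "roll": 0},
    {"jaw": 1, "linear": [-0.0016, 0, 0], "roll": 0},
    {"jaw": 1, "linear": [-0.002, 0, 0], "roll": 0},
    {"jaw": 1, "linear": [-0.0025, 0, 0], "roll": 0},
    {"jaw": 1, "linear": [-0.003, 0, 0], "roll": 0},
    {"jaw": 1, "linear": [-0.0035, 0, 0], "roll": 0},
    {"jaw": 1, "linear": [-0.004, 0, 0], "roll": 0},
    {"jaw": 1, "linear": [-0.005, 0, 0], "roll": 0},
    {"jaw": 1, "linear": [-0.007, 0, 0], "roll": 0},
    {"jaw": 1, "linear": [-0.01, 0, 0], "roll": 0},
  ],
)

```text
t: 35.55
tool_pos: [0.428, -0.0449, 0.0203]
orientation: [1.928, 0.514, -1.923]
force: [-0.6, -0.6, 0.0]
opening: 0.0006
```

```bash
python3 -c "
from kn import *
ang(2); pegang(); ang(1,('side',)); s=read_state(); print(s['t'],np.round(s['tool_pos'],4),np.round(s['force'],2))"
```

```text
scene 35.55 spindle mod 120 = 119.4 w 143.0
scene 35.6 spindle mod 120 = 119.4 w 143.0
35.65 peg rel pointer -1.0 n 17 [-5.  3.]
side 35.7 spindle mod 120 = 0.9 w 100.0
35.75 [ 0.4281 -0.0449  0.0203] [-0.93 -0.3  -0.  ]
```

The tray is free and hasn't moved since the stop. Now the hand goes up and away.

>>> apply_moves(
  series=[
    {"jaw": 1, "linear": [-0.02, 0, 0], "roll": 0},
    {"jaw": 1, "linear": [-0.06, 0, 0], "roll": 0},
    {"jaw": 1, "linear": [-0.12, 0, 0], "roll": 0},
    {"jaw": 1, "linear": [-0.2, 0, 0], "roll": 0},
    {"jaw": 1, "linear": [-0.28, 0, 0], "roll": 0},
    {"jaw": 1, "linear": [-0.32, 0, 0], "roll": 0},
    {"jaw": 1, "linear": [-0.32, 0, 0], "roll": 0},
    {"jaw": 1, "linear": [-0.32, 0, 0], "roll": 0},
    {"jaw": 1, "linear": [-0.32, 0, 0], "roll": 0},
    {"jaw": 1, "linear": [-0.32, 0, 0], "roll": 0},
  ],
)

```text
t: 37.0
tool_pos: [0.4268, -0.0444, 0.2111]
orientation: [1.927, 0.515, -1.925]
force: [0.8, -0.1, 0.1]
opening: 0.0006
```

```bash
python3 -c "
from kn import *
ang(1); im=pegang()
for i in range(8): read_camera('wrist')
ang(1); pegang(); ang(1,('side',)); s=read_state(); print(s['t'],np.round(s['tool_pos'],4),np.round(s['force'],2),np.abs(s['dq']).max())
cv2.imwrite('pics/fin.png',cv2.resize(im[130:310,100:380],(800,514),interpolation=cv2.INTER_CUBIC))"
```

```text
scene 37.0 spindle mod 120 = 119.4 w 143.0
37.05 peg rel pointer -1.0 n 17 [-5.  3.]
scene 37.5 spindle mod 120 = 119.4 w 143.0
37.55 peg rel pointer -1.0 n 17 [-5.  3.]
side 37.6 spindle mod 120 = 0.9 w 100.0
37.65 [ 0.4275 -0.0446  0.2123] [ 0.66 -0.79 -1.01] 0.0013233805118677004
```

```bash
python3 -c "
from plant import *
print(close_job())"
```

```text
the job is handed in; nothing more can be done
None
```

The tray is stopped with the peg at the pointer and the hand about 0.2 m clear, but it took two tries. Only the second brake left it at rest there. I handed in at about 38 s of the 72 s allowed.

**What I did**
- **Missed swing:** the first flick passed over the peg, because the fingertips actually end about 31 mm behind the stated TCP. I confirmed that with a light touch on bare table.
- **First run:** I flicked the peg with the back of the closed fingers. The tray spun anticlockwise at about 2.1 rad/s and passed the pointer twice. I braked it within about 0.1° of the pointer on the third pass. My quick lift then dragged it slowly on, and it came to rest about 11° past the pointer.
- **Second run:** I flicked again at about 1.5 rad/s, and the peg passed the pointer once, still turning. On the next pass, one fingertip press stopped it at about 38°/s. I chose a spot where the arm's sway does not turn the tray, and released it in sub-millimetre steps.

**Last checks**
- **Peg position:** the scene camera puts the peg at −0.6° from the pot knobs and −1.0° from the peg itself; the side camera says +0.9°. The readings stayed the same from the stop until 37.6 s, including after the hand left.
- **Forces:** the highest I read was about 28 N at the wrist, during the press.
- **Food and bowl:** they were in place in my last picture, taken after the first run. I could not view a final picture because the limit of 12 was reached. The second run kept clear of them by plan.

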